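# Run the loaded checking station: slide in, gate shut, start

## Robot

A 6-joint arm with a two-finger parallel gripper is mounted at the origin on a cart in front of the work surface, level with it; the furniture and walls round the work are solid. World frame = base frame: x ahead of the robot, y to its left, z up, the work surface at z = 0. Lengths are in mm, angles in rad, forces in N, time in s.
With the tool pointing down it reaches from about 350 to 775 mm from the base axis. Payload 5.5 kg.
Tool frame: the origin (TCP) lies midway between the tips of the shut fingers; the grasp point (between the pads) lies 19 mm behind it; y points along the fingers, x is the direction in which the jaws open and shut, and the axes are right-handed (so a half turn about y gives the same grasp; the last joint's range is limited). The gripper opens to 85 mm and grips with 20 to 120 N. Pads are 22 mm wide; open, the fingers measure 114 mm over their backs; the gripper's body (76 mm by 85 mm) begins 54 mm behind the grasp point. The pads swing forward as they close: fully open they stand 13 mm farther back than shut.
Start: joints at [1.144, 0.313, 0.046, 1.304, 0, 1.431], TCP at [162.683, 551.549, 231.323] pointing down, gripper open.
Joint ranges: [-2.76, 2.76], [-0.86, 1.69], [-1.03, 1.26], [-2.2, 2.34], [-1.47, 1.5], [-3.14, 3.14]. Speed limits (rad/s): [2.57, 2.57, 3.14, 3.14, 3.14, 3.14].

## Interface

Orientations are given as a rotation vector (axis times angle).
In Python, from cell import sense, grab_frame, sign_off gives the robot as it stands.
- The arm moves only by the shell command python3 -m pendant 'ROWS' [FORCE]. ROWS is JSON, a list of rows, each a list of 7 numbers: the shift along the tool's x, y, z in m, then the turn, a rotation vector about the tool's x, y, z in rad, then the closure in counts, from 0 (fully open) to 255 (shut). In form: [[tx, ty, tz, rx, ry, rz, claw], ...]. A call has 1 to 5 rows; each row shifts and turns the commanded pose from where the row before left it, along the tool's axes as they then stand; what a row does not reach is not made up. A row lasts 1/10 s, in which the tool goes at most 50 mm and 8.59 degrees, less where a joint would pass 70% of its speed; a pose out of reach is approached as far as the arm can. A call is refused whole if a number of a shift passes 0.05 or a number of a turn 0.15, either way. A call with a gripper value outside its range is refused whole. The fingers move at their own pace and stop on an object; FORCE is the grip in N (left out, the last holds). Time passes only in rows, so rows that do not move let the fingers close. It gives the time, the measured TCP pose, the force and the opening at its end, in the units of the state.
- sense(): the state, without advancing time (a new reading comes with each control period).
- grab_frame(name): name is "scene" or "side" or "wrist"; returns a dict with "img" (480x640x3 uint8, red, green, blue), "range_z" (480x640 float32, mm along the optical axis (not along the pixel's ray), 0 where there is no reading), "intrinsics" (3x3 intrinsics, pixels), "R" (3x3) and "t" (3): a world point X has camera coordinates R X + t. Camera axes: x right, y down, z forward; pixel columns grow to the right and rows downward; lengths in mm; the calibration is good to about 2 mm. A picture is of the moment at which its call begins.
- sign_off(): hands the job in, once; it reports no verdict.
The state is a dict: "t": time; "joint_positions": joint angles; "qd": joint speeds; "joint_efforts": joint torques, N m; "position": TCP position; "orientation": TCP orientation; "contact_force": force on the tool from outside, world axes, zero at the start; "ft_torque": the same for the moment, N m; "gripper_width": finger opening in mm.
Only numpy, scipy, OpenCV 4.12 (cv2) and the standard library are available. Lean on these libraries where they do the work, as an engineer would, in place of code of your own. Each camera call takes 0.05 s, during which the arm holds its last target.

## Task

One of the two checking stations has a black clip lying in its drawn-out slide, the other is empty. On the loaded one, with the fingertips only, push the slide fully home into the hood, then push the hinged guard gate fully shut across the mouth, and then press the round start button on top of the hood all the way down and let go. Pick nothing up, keep off the clip so that it rides in lying in its nest, and leave the empty station and everything else as it is.

Things in the scene. Friction and masses are not known exactly. Their poses are not given: they have to be found in the camera images.
- station_1: the loaded one of two like checking stations fixed to the table (a black clip lies in its slide). Grey base plate 165 x 112 x 10 mm, carrying a hood (112 mm wide, 78 mm deep, top 68 mm above the table) whose mouth faces the station's -x. Origin on the table top under the middle of the mouth: base plate from x = -85 to +80 mm, hood from x = 0 to +78 mm; x points from the mouth into the hood, y to the left as seen from the front, z up
- slide_1 (a joint): how far this station's slide is drawn out of the hood along the station's -x, m: 0 = fully home against its stop, at most 0.085; starts at about 0.07. Rubs with about 2 N, stays where it is left
- slide_1_face (a point): centre, 36 mm above the table, of the front face of the slide's upright aluminium push plate (80 mm wide, 6 mm thick, from 14 to 56 mm above the table), the face turned to the station's -x; at home it stands 4 mm in front of the hood's mouth. Axes as the station's
- gate_1 (a joint): angle of this station's guard gate, rad: 0 = shut, across the mouth, at most 2.0; starts at 1.5 to 1.9, standing out forwards on the station's left, and its free end swings to the station's -y and then +x as it shuts. Stiff hinge (0.04 N m), stays where it is left
- gate_1_hinge (a point): on the gate's upright hinge line, 41 mm above the table; the hinge is at the left front corner of the hood (station x -12 mm, y +56 mm). Gate: dark frame with clear pane, 108 mm long from the hinge, 6 mm thick, from 18 to 64 mm above the table. Axes turn with the gate: it reaches from the hinge along its own -y, its outer side is -x; shut, the axes are the station's
- gate_1_push (a point): point on the gate's outer face, 75 mm from the hinge line, 41 mm above the table; this face turns to the station's +y (left) while the gate stands open, to -x when shut. Axes as gate hinge's
- start_1 (a joint): travel of this station's start button, m: 0 = up, 0.006 = fully down (5 N), springs back when released
- start_1_top (a point): centre of the top of the round grey start button, 28 mm across, 90 mm above the table; it stands 10 mm proud of its low black housing (44 mm across) on the station's hood (station x +45 mm, y -22 mm); pressed straight down
- station_2: the empty one of two like checking stations fixed to the table (nothing lies in its slide). Grey base plate 165 x 112 x 10 mm, carrying a hood (112 mm wide, 78 mm deep, top 68 mm above the table) whose mouth faces the station's -x. Origin on the table top under the middle of the mouth: base plate from x = -85 to +80 mm, hood from x = 0 to +78 mm; x points from the mouth into the hood, y to the left as seen from the front, z up
- slide_2_face (a point): centre, 36 mm above the table, of the front face of the slide's upright aluminium push plate (80 mm wide, 6 mm thick, from 14 to 56 mm above the table), the face turned to the station's -x; at home it stands 4 mm in front of the hood's mouth. Axes as the station's
- gate_2_push (a point): point on the gate's outer face, 75 mm from the hinge line, 41 mm above the table; this face turns to the station's +y (left) while the gate stands open, to -x when shut. Axes as gate hinge's
- start_2 (a joint): travel of this station's start button, m: 0 = up, 0.006 = fully down (5 N), springs back when released
- slide_1_nest (a point): centre of the floor of the white-rimmed nest in the loaded slide, 20 mm above the table; pocket 50 x 72 mm (station x, y), rim 14 mm high; 35 mm behind the push plate's front face
- clip_1_centre (a point): centre of the black moulded clip (46 x 66 mm, 28 mm high, loose) lying in the nest of the loaded slide; axes: its 66 mm length along y
- ear_defenders: bystander, loose: black ear defenders, 151 x 151 x 80 mm; origin at the centre of its underside
- clip_2: bystander, loose: black moulded clip lying on the table, 47 x 74 x 31 mm; origin at the centre of its underside
- spare_punch: bystander, loose: dark steel punch standing on end, 16 mm across, 53 mm high; origin at the centre of its underside
- hex_key: bystander, loose: dark hex key, 33 x 98 x 7 mm, lying flat; origin at the centre of its underside
- gauge_block: bystander, loose: small steel gauge block, 22 x 56 x 12 mm; origin at the centre of its underside
- water_bottle: bystander, loose: water bottle, 65 mm across, 204 mm high; origin at the centre of its underside
- clip_1: the same clip; origin at the centre of its underside

How it is judged (in metres and radians):
On the way, in this order (a step that is already met when the one before it is completed fails the run):
1. the loaded slide is home with the clip in its nest and the gate still open (value of joint slide_1 below 0.004 m and horizontal distance between clip_1_centre and slide_1_nest below 0.012 m and z of clip_1_centre in the frame of slide_1_nest below 0.02 m and value of joint gate_1 above 0.3 rad), for 0.2 s.
2. the loaded station's gate is shut (value of joint slide_1 below 0.004 m and value of joint gate_1 below 0.06 rad), for 0.2 s.
3. the loaded station's start button is pressed down (all of step 2 and value of joint start_1 above 0.0045 m), for 0.1 s.
At the end, for the whole second after the job is handed in: the loaded station's slide is within 4 mm of home, its gate within 0.06 rad of shut, its button up again after the press, and the clip lies in its nest (within 12 mm of the nest's centre, not raised); the empty station's slide has moved less than 12 mm and its gate less than 20 mm (all of step 2 and horizontal distance between clip_1_centre and slide_1_nest below 0.012 m and z of clip_1_centre in the frame of slide_1_nest below 0.02 m and value of joint start_1 below 0.002 m and distance of slide_2_face from where it was at the start of the episode below 0.012 m and distance of gate_2_push from where it was at the start of the episode below 0.02 m and linear speed of clip_1 below 0.02 m/s); the robot touches nothing.
It fails at once if the start button is pressed before the slide is home and the gate shut (value of joint start_1 above 0.003 m and (value of joint slide_1 above 0.008 m or value of joint gate_1 above 0.12 rad)).
It fails at once if the clip in the slide is touched by the robot (contact force between any of the fingers, the arm and clip_1 above 1 N).
It fails at once if the clip is lifted out of its nest (z of clip_1_centre in the frame of slide_1_nest above 0.032 m or horizontal distance between clip_1_centre and slide_1_nest above 0.03 m).
It fails at once if the empty station is worked: its slide or gate moved or its button pressed (distance of slide_2_face from where it was at the start of the episode above 0.02 m or distance of gate_2_push from where it was at the start of the episode above 0.03 m or value of joint start_2 above 0.003 m).
It fails at once if a bystander is moved or picked up (distance of any of ear_defenders, clip_2, spare_punch, hex_key, gauge_block, water_bottle from where it was at the start of the episode above 0.025 m).
It also fails if it takes over 56 s, if anything falls off the work surface, if the arm or the gripper's body presses on something with over 40 N, if the wrist force passes 120 N, or if a joint passes its speed limit or range.

## Working session

There is one attempt and no reset: what is moved stays moved. The work goes in short steps, Python scripts to look and compute and a shell command to move; the robot and the scene stay as the last step left them, time stands still between calls to the robot, and variables do not carry over. Pictures are saved under pics/ and viewed, and the job is handed in when it is done.

```bash
ls; mkdir -p pics; python3 - <<'E'
from cell import sense, grab_frame
import cv2,numpy as np
print(sense())
for n in ["scene","side","wrist"]:
    f=grab_frame(n); cv2.imwrite(f"pics/{n}0.png",f["img"][:,:,::-1]); np.savez(f"{n}0.npz",**f)
    print(n,f["intrinsics"].tolist(),f["R"].tolist(),f["t"].tolist())
E
```

```text
pics
{'t': 0.0, 'joint_positions': array([1.14441234e+00, 3.14018175e-01, 4.49534260e-02, 1.30356208e+00,
       9.49568003e-06, 1.43120443e+00]), 'qd': array([ 0.0008326 , -0.00179342, -0.00064818, -0.00155792,  0.00040935,
        0.0004114 ]), 'joint_efforts': array([-9.32949806e-04, -4.80622566e+01,  2.98537123e+01,  1.93037849e-02,
       -3.23613631e-04, -1.09434328e-07]), 'position': array([162.4445494 , 551.04840483, 230.38828607]), 'orientation': array([-1.33222423, -0.99417135,  0.9968461 ]), 'contact_force': array([-0.12974615, -0.4989128 ,  0.64124028]), 'ft_torque': array([0.01720587, 0.00100953, 0.01058888]), 'gripper_width': 85.27827129454145}
scene [[507.7134412443221, 0.0, 320.7820275151819], [0.0, 507.7134412443221, 244.78966983321078], [0.0, 0.0, 1.0]] [[0.8032123881888149, -0.5956921621179253, -0.0008411012374944045], [-0.45366621905887383, -0.6107928369341806, -0.648936878313077], [0.3860528735093758, 0.5216157190319012, -0.7608417841535695]] [-351.9367301516857, 341.0819115555071, 1046.183385801621]
side [[601.4110773050436, 0.0, 326.7297588890638], [0.0, 601.4110773050436, 236.8300288694911], [0.0, 0.0, 1.0]] [[-0.889123123987312, -0.4572519903200108, 0.01951122085960039], [-0.2666812265023905, 0.4829707438979628, -0.8340385986090987], [0.3719424603648043, -0.7467662806307186, -0.5513609782082322]] [486.62875819966325, 169.08913391113217, 1589.5240099412092]
wrist [[416.80458283904744, 0.0, 317.14115174878003], [0.0, 416.80458283904744, 239.65064530110303], [0.0, 0.0, 1.0]] [[0.283631144031088, 0.9589305226583773, -0.0023720981740359714], [0.9191544359080195, -0.27115948074452373, 0.2857055458911689], [0.27332855153866903, -0.08321531539621319, -0.9583145173674882]] [-573.9179217715277, -35.80395403007138, 380.63408442950754]
```

View pics/scene0.png

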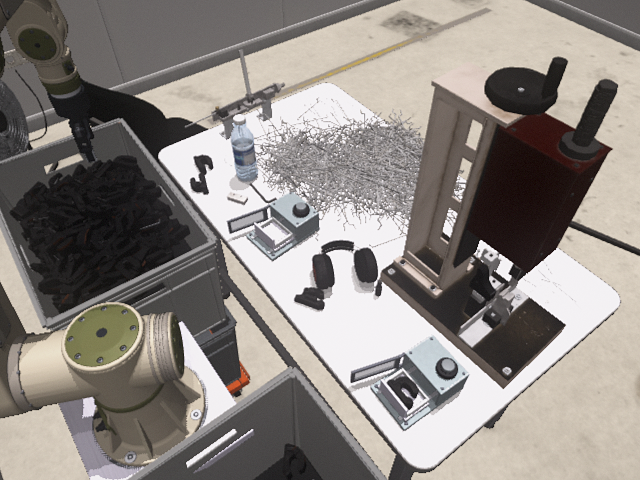

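View pics/side0.png

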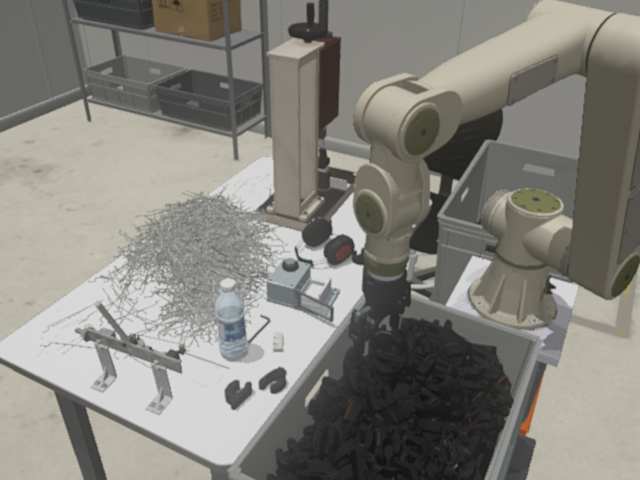

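View pics/wrist0.png

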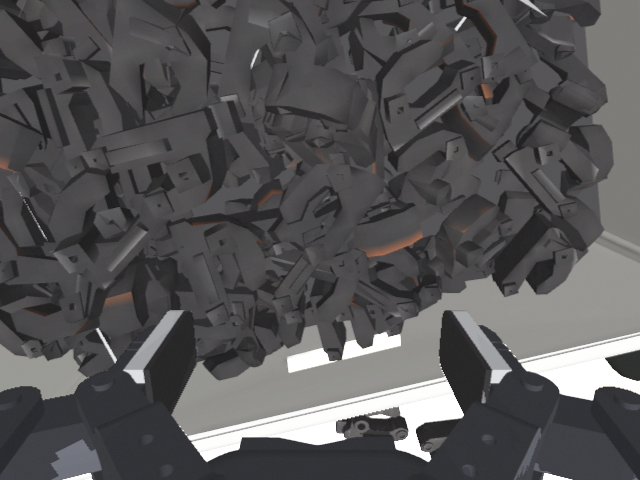

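The scene view shows the loaded station at about (420,380), with a black clip in its slide, and the empty station at about (280,225). The ear defenders (345,265), a clip (310,297) and the punch (378,287) lie between them. I'll zoom in and measure.

```bash
cat > h.py <<'E'
import numpy as np,cv2
def load(n): return dict(np.load(n))
def pts(f):
    K,R,t,d=f["intrinsics"],f["R"],f["t"],f["range_z"]
    v,u=np.mgrid[0:d.shape[0],0:d.shape[1]]
    c=np.stack([(u-K[0,2])/K[0,0]*d,(v-K[1,2])/K[1,1]*d,d],-1)
    return (c-t)@R   # R^T (c-t)
def ray(f,u,v,z):
    K,R,t=f["intrinsics"],f["R"],f["t"]
    o=-R.T@t; w=R.T@np.array([(u-K[0,2])/K[0,0],(v-K[1,2])/K[1,1],1])
    return o+w*(z-o[2])/w[2]
def proj(f,X):
    c=f["R"]@np.asarray(X,float)+f["t"]; p=f["intrinsics"]@c; return p[:2]/p[2]
E
python3 - <<'E'
from h import *
f=load("scene0.npz")
im=f["img"][325:445,335:485,::-1]
cv2.imwrite("pics/crop0.png",cv2.resize(im,None,fx=5,fy=5,interpolation=cv2.INTER_CUBIC))
P=pts(f)
for (u,v) in [(448,350),(447,366),(380,370),(420,385),(400,390),(430,430),(405,425),(345,440),(379,287)]: print((u,v),P[v,u].round(1))
E
```

```text
(448, 350) [ 594.5 -267.5   -1.3]
(447, 366) [ 516.4 -316.7   90.5]
(380, 370) [ 428.4 -223.3   28.3]
(420, 385) [ 481.9 -293.1    7.9]
(400, 390) [ 424.4 -286.9   47.5]
(430, 430) [ 434.2 -373.2    0.6]
(405, 425) [ 397.3 -337.8   10.5]
(345, 440) [ 258.6 -314.4  107.3]
(379, 287) [565.8 -60.6  32.3]
```

View pics/crop0.png

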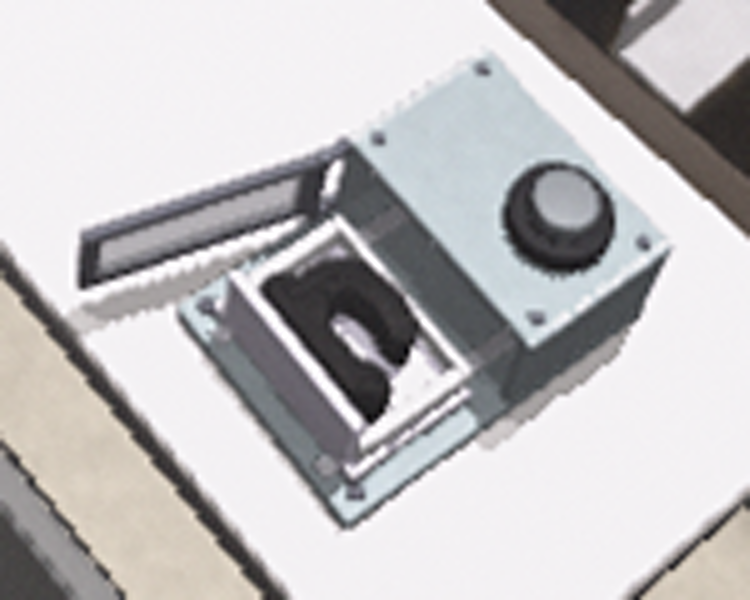

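```bash
python3 - <<'E'
from h import *
f=load("scene0.npz"); P=pts(f)
# hood top plane mask by depth
m=((abs(P[...,2]-68)<5)&(P[...,0]>420)&(P[...,0]<640)&(P[...,1]<-180)&(P[...,1]>-420)).astype(np.uint8)
n,l,s,c=cv2.connectedComponentsWithStats(m); i=1+s[1:,4].argmax(); print(s[i],P[l==i].mean(0))
q=P[l==i][:,:2].astype(np.float32); print("hood rect",cv2.minAreaRect(q), cv2.boxPoints(cv2.minAreaRect(q)).round(1).tolist())
b=((P[...,2]>84)&(P[...,0]>470)&(P[...,0]<560)&(P[...,1]<-280)&(P[...,1]>-350)); print("button",b.sum(),P[b].mean(0))
for n,(u,v),z in [("LF",(405,353),68),("LR",(432.4,335),68),("RR",(469,374),68),("RF",(439,394),68),("btn",(449.4,364.6),90),("bL",(371.4,387.4),10),("bR",(404,429.4),10),("gateend top",(351.3,371.5),64),("gate hinge top",(404,353),64),("plateL top",(381,380.5),56),("plateR top",(407.5,413),56)]:
    print(n,ray(f,u,v,z).round(1))
g=((P[...,2]>55)&(P[...,2]<70)&(P[...,0]>350)&(P[...,0]<480)&(P[...,1]<-150)&(P[...,1]>-260))
ys,xs=np.where(g); 
print("gate top pts",g.sum()); o=np.argsort(P[g][:,0]); print(P[g][o][::max(1,g.sum()//12)].round(0).tolist())
E
```

```text
[ 382  335   87   60 1630] [ 508.5084883  -287.59614826   68.26511856]
hood rect ((491.5318908691406, -285.61260986328125), (125.04322052001953, 128.72100830078125), 87.69153594970703) [[424.70001220703125, -345.5], [553.2999877929688, -350.70001220703125], [558.4000244140625, -225.6999969482422], [429.70001220703125, -220.5]]
button 152 [ 518.67861389 -315.28737197   89.63397296]
LF [ 479.5 -238.2   68. ]
LR [ 555.5 -241.5   68. ]
RR [ 551. -350.   68.]
RF [ 472.  -344.2   68. ]
btn [ 522.8 -317.3   90. ]
bL [ 395.2 -236.7   10. ]
bR [ 389.9 -343.1   10. ]
gateend top [ 365.1 -202.7   64. ]
gate hinge top [ 479.7 -235.7   64. ]
plateL top [ 403.8 -251.1   56. ]
plateR top [ 400.8 -332.8   56. ]
gate top pts 257
[[362.0, -205.0, 60.0], [372.0, -206.0, 67.0], [382.0, -207.0, 66.0], [393.0, -209.0, 66.0], [403.0, -255.0, 56.0], [409.0, -220.0, 64.0], [420.0, -219.0, 62.0], [431.0, -225.0, 65.0], [442.0, -228.0, 65.0], [453.0, -232.0, 58.0], [464.0, -234.0, 67.0], [473.0, -233.0, 68.0], [479.0, -239.0, 65.0]]
```

```bash
python3 - <<'E'
from h import *
from scipy.spatial.transform import Rotation as Ro
from cell import sense
s=sense(); print("tool axes (cols)\n",Ro.from_rotvec(s["orientation"]).as_matrix().round(3))
P=np.concatenate([pts(load(n))[load(n)["range_z"]>0] for n in ("scene0.npz","side0.npz")])
H=np.full((18,13),-99.)  # rows y from 600 to -300.. 50mm cells
for p in P:
    i=int((600-p[1])//60); j=int((p[0]-120)//60)
    if 0<=i<18 and 0<=j<13: H[i,j]=max(H[i,j],p[2])
print("x",[120+60*j for j in range(13)])
for i in range(18): print(600-60*i, H[i].astype(int).tolist())
f=load("scene0.npz");Q=pts(f)
for n,uv in dict(clip2a=(300,303),clip2b=(322,296),punch=(378,287),earL=(323,270),earR=(366,265),earT=(335,245),bottle=(240,130)).items(): print(n,Q[uv[1],uv[0]].round(0))
E
```

```text
tool axes (cols)
 [[ 0.283 -0.001 -0.959]
 [ 0.959 -0.001  0.283]
 [-0.001 -1.     0.   ]]
x [120, 180, 240, 300, 360, 420, 480, 540, 600, 660, 720, 780, 840]
600 [721, 720, 116, 114, 35, 31, 8, 91, 177, 114, 36, 26, 27]
540 [726, 722, 114, 114, 34, 7, 210, 208, 170, 110, 103, 23, 22]
480 [734, 149, 114, 114, 8, 18, 200, 165, 134, 143, 110, 94, 113]
420 [736, 147, 114, 113, 7, 18, 11, 147, 182, 185, 155, 115, 116]
360 [724, 87, 115, 115, 70, 70, 75, 138, 145, 171, 163, 196, 179]
300 [114, 112, 115, 114, 18, 69, 95, 144, 146, 174, 205, 201, 195]
240 [114, 113, 113, 111, 18, 59, 94, 99, 142, 174, 199, 204, 200]
180 [5, -99, -99, 6, 7, 12, 33, 79, 136, 170, 183, 195, 174]
120 [7, -99, -99, 5, 10, 84, 81, 32, 121, 119, 130, 163, 146]
60 [7, -99, -99, 4, 35, 83, 81, 83, 69, 23, 82, 87, 127]
0 [7, -99, -99, 4, 17, 25, 6, 82, 537, 538, 537, 48, 17]
-60 [6, -99, -99, 4, 6, 7, 8, 56, 537, 578, 579, 46, 9]
-120 [116, 115, 116, 4, 5, 5, 7, 38, 578, 629, 579, 57, 7]
-180 [-99, -99, 114, 5, 69, 69, 72, 68, 578, 632, 632, 44, 7]
-240 [-99, -99, 114, 5, 60, 72, 86, 72, 81, 633, 632, 75, 7]
-300 [-99, -99, 116, 5, 58, 74, 94, 80, 48, 534, 535, 347, 7]
-360 [-99, -99, 116, 6, 7, 6, 6, 6, 48, 48, 358, 362, 6]
-420 [-99, -99, 116, -99, 5, 4, 5, 4, 5, 7, 3, 364, 5]
clip2a [399.  31.   3.]
clip2b [449.  10.  14.]
punch [563. -60.  35.]
earL [469.  33.  76.]
earR [562. -13.  71.]
earT [571. 118.  15.]
bottle [530. 490. 173.]
```

Station 1: the mouth's origin is at about (475.5, -291.4) with yaw about -0.055. The predicted button position (519,-316) agrees with the measured (520,-316). Gate 1 is at about 1.8 rad and its tip is at about (364,-203). First I'll shut the fingers, align the yaw and travel.

```bash
python3 -m pendant '[[0,0,0,0,-0.116,0,255],[0,0,0,0,-0.116,0,255],[-0.036,0,-0.024,0,0,0,255],[-0.036,0,-0.024,0,0,0,255],[-0.036,0,-0.024,0,0,0,255]]' 40
python3 -m pendant '[[-0.036,0,-0.024,0,0,0,255],[-0.036,0,-0.024,0,0,0,255],[-0.036,0,-0.024,0,0,0,255],[-0.036,0,-0.024,0,0,0,255],[-0.036,0,-0.024,0,0,0,255]]'
python3 -m pendant '[[-0.036,0,-0.024,0,0,0,255],[-0.036,0,-0.024,0,0,0,255],[-0.036,0,-0.024,0,0,0,255],[-0.036,0,-0.024,0,0,0,255],[0,0,0,0,0,0,255]]'
```

```text
t: 0.65
position: [228.8, 438.5, 230.8]
orientation: [-1.234, -1.169, 1.17]
contact_force: [0.2, -1.0, 0.8]
gripper_width: 12.2
t: 1.15
position: [339.0, 251.9, 231.3]
orientation: [-1.234, -1.169, 1.169]
contact_force: [0.7, 0.5, -1.3]
gripper_width: -0.1
t: 1.65
position: [429.0, 100.6, 231.0]
orientation: [-1.239, -1.164, 1.164]
contact_force: [-0.7, 1.7, -0.8]
gripper_width: 0.0
```

```bash
python3 -m pendant '[[-0.044,0,0.0036,0,0,0,255],[-0.044,0,0.0036,0,0,0,255],[-0.044,0,0.0036,0,0,0,255],[-0.044,0,0.0036,0,0,0,255],[-0.044,0,0.0036,0,0,0,255]]'
python3 -m pendant '[[-0.044,0,0.0036,0,0,0,255],[-0.044,0,0.0036,0,0,0,255],[-0.044,0,0.0036,0,0,0,255],[-0.044,0,0.0036,0,0,0,255],[0,0,0,0,0,0,255]]'
python3 - <<'E'
from h import *
from cell import grab_frame,sense
from scipy.spatial.transform import Rotation as Ro
s=sense();print(s["position"],s["joint_positions"].round(2),Ro.from_rotvec(s["orientation"]).as_matrix().round(3))
f=grab_frame("wrist"); np.savez("w1.npz",**f); cv2.imwrite("pics/w1.png",f["img"][:,:,::-1])
E
```

```text
t: 2.15
position: [395.9, -115.0, 231.2]
orientation: [-1.234, -1.17, 1.169]
contact_force: [0.5, 1.3, -0.1]
gripper_width: 0.5
t: 2.65
position: [372.3, -293.3, 230.8]
orientation: [-1.238, -1.164, 1.166]
contact_force: [-0.1, 1.5, -0.2]
gripper_width: -0.4
[ 372.25206831 -293.29715647  230.77107463] [-0.84  0.12 -0.2   1.25 -0.   -0.78] [[ 0.06   0.    -0.998]
 [ 0.998 -0.001  0.06 ]
 [-0.001 -1.    -0.   ]]
```

View pics/w1.png

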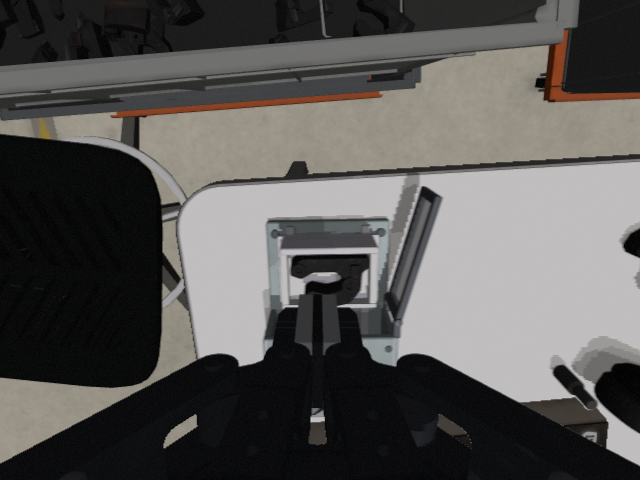

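The wrist view shows the tips at about (318,300), the slide plate's top edge at row ~235 (cols 280–378), the base's front corners at (267,220) and (388,218), and the gate tip at (430,190). I'll cross-check the pose and the finger shape.

```bash
python3 - <<'E'
from h import *
f=load("w1.npz"); P=pts(f)
for n,(u,v),z in [("bR",(267,220),10),("bL",(388,218),10),("plR",(280,236),56),("plL",(378,234),56),("gate tip outer",(440,193),64),("tip inner",(423,187),64),("gate near hinge outer",(399,322),64)]: print(n,ray(f,u,v,z).round(1))
for v in (240,246,252): print(P[v,300].round(0),P[v,360].round(0))
tcp=np.array([372.25,-293.3,230.77])
m=(P[...,2]>200)&(f["range_z"]>0)
d=P[m]-tcp
for lo in range(-10,100,10):
    q=d[(d[:,2]>=lo)&(d[:,2]<lo+10)]
    if len(q): print(lo,len(q),"x",q[:,0].min().round(),q[:,0].max().round(),"y",q[:,1].min().round(),q[:,1].max().round())
E
```

```text
bR [ 385.7 -339.5   10. ]
bL [ 390.4 -231.    10. ]
plR [ 388.3 -324.    56. ]
plL [ 391.3 -246.3   56. ]
gate tip outer [ 359.8 -200.4   64. ]
tip inner [ 354.5 -213.1   64. ]
gate near hinge outer [ 465.5 -231.6   64. ]
[ 399. -310.   33.] [ 401. -259.   36.]
[ 399. -309.   50.] [ 401. -261.   54.]
[ 402. -309.   58.] [ 406. -261.   55.]
0 370 x -13.0 -7.0 y -12.0 13.0
10 1043 x -13.0 -7.0 y -13.0 14.0
20 1270 x -13.0 -6.0 y -13.0 14.0
30 1649 x -14.0 11.0 y -13.0 17.0
40 3662 x -16.0 11.0 y -33.0 34.0
50 11462 x -17.0 10.0 y -40.0 42.0
60 9495 x -20.0 10.0 y -48.0 50.0
70 17235 x -20.0 5.0 y -56.0 58.0
80 13142 x -20.0 -5.0 y -57.0 60.0
90 384 x -22.0 -17.0 y -17.0 20.0
```

```bash
python3 -m pendant '[[0.004,0.045,0,0,0,0,255],[0,0.045,0,0,0,0,255],[0,0.045,0,0,0,0,255],[0,0.04,0,0,0,0,255],[0,0.02,0,0,0,0,255]]'
python3 -m pendant '[[0,0,-0.006,0,0,0,255],[0,0,-0.006,0,0,0,255],[0,0,0,0,0,0,255]]'
```

```text
t: 3.2
position: [371.2, -281.1, 33.1]
orientation: [-1.228, -1.17, 1.169]
contact_force: [0.6, 0.1, 0.3]
gripper_width: -0.0
t: 3.5
position: [387.1, -286.6, 38.1]
orientation: [-1.238, -1.171, 1.17]
contact_force: [0.1, -0.3, -0.1]
gripper_width: -0.2
```

```bash
for i in 1; do python3 -m pendant '[[0,0,-0.004,0,0,0,255],[0,0,-0.005,0,0,0,255],[0,0,-0.005,0,0,0,255],[0,0,-0.005,0,0,0,255],[0,0,-0.005,0,0,0,255]]'; done
python3 -m pendant '[[0,0,-0.006,0,0,0,255],[0,0,-0.006,0,0,0,255],[0,0,-0.006,0,0,0,255],[0,0,-0.006,0,0,0,255],[0,0,-0.005,0,0,0,255]]'
python3 -m pendant '[[0,0,-0.004,0,0,0,255],[0,0,-0.004,0,0,0,255],[0,0,-0.003,0,0,0,255],[0,0,-0.002,0,0,0,255],[0,0,0,0,0,0,255]]'
python3 - <<'E'
from h import *
from cell import grab_frame
f=grab_frame("scene"); np.savez("s2.npz",**f); cv2.imwrite("pics/s2.png",cv2.resize(f["img"][300:450,320:500,::-1],None,fx=4,fy=4,interpolation=cv2.INTER_CUBIC))
E
```

```text
t: 4.0
position: [409.0, -287.2, 36.4]
orientation: [-1.235, -1.169, 1.169]
contact_force: [-1.9, 1.0, 2.1]
gripper_width: 0.2
t: 4.5
position: [438.2, -288.5, 36.1]
orientation: [-1.234, -1.169, 1.169]
contact_force: [-2.8, 0.2, 1.5]
gripper_width: -0.1
t: 5.0
position: [451.0, -289.6, 36.2]
orientation: [-1.235, -1.169, 1.169]
contact_force: [-0.5, -0.3, -0.7]
gripper_width: -0.1
```

View pics/s2.png

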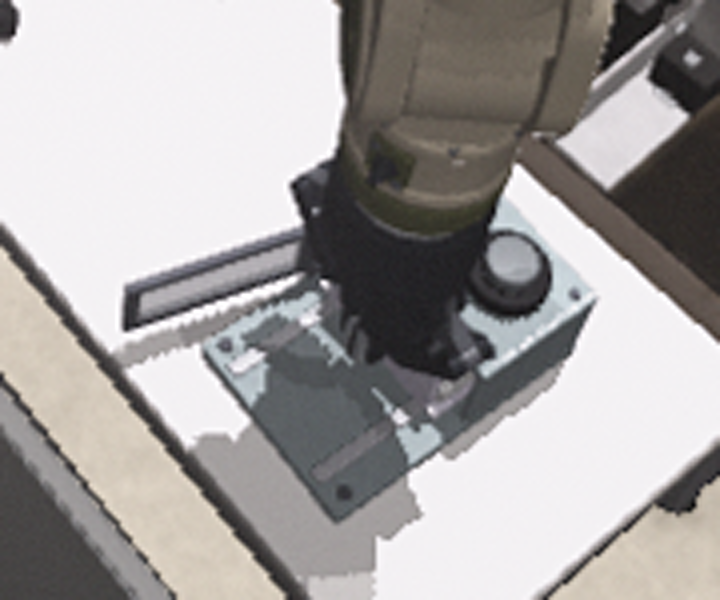

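The slide has followed the fingertips nearly all the way in, with the gate untouched at about (125,300)–(300,240) in the crop. I'll push on gently until the stop pushes back.

```bash
python3 -m pendant '[[0,0,-0.003,0,0,0,255],[0,0,-0.003,0,0,0,255],[0,0,0,0,0,0,255]]'; python3 -m pendant '[[0,0,-0.002,0,0,0,255],[0,0,-0.002,0,0,0,255],[0,0,0,0,0,0,255]]'
```

```text
t: 5.35
position: [457.2, -290.1, 36.4]
orientation: [-1.235, -1.169, 1.169]
contact_force: [-0.5, 1.0, -0.1]
gripper_width: 0.0
t: 5.65
position: [460.9, -290.2, 36.3]
orientation: [-1.235, -1.169, 1.169]
contact_force: [-1.8, -0.0, -0.3]
gripper_width: 0.4
```

```bash
python3 -m pendant '[[0,0,-0.002,0,0,0,255],[0,0,0,0,0,0,255]]'; python3 -m pendant '[[0,0,-0.002,0,0,0,255],[0,0,0,0,0,0,255]]'
```

```text
t: 5.85
position: [461.0, -290.1, 36.3]
orientation: [-1.233, -1.165, 1.17]
contact_force: [-7.1, -0.8, 4.5]
gripper_width: -0.2
t: 6.05
position: [460.9, -290.1, 36.2]
orientation: [-1.23, -1.162, 1.172]
contact_force: [-13.0, -1.1, 9.0]
gripper_width: 0.0
```

The stop was reached at tool x = 461, against a predicted 460.5, with force building up, so the slide is home. I'll back off, lift and go round to the gate's left side.

```bash
python3 -m pendant '[[0,0,0.012,0,0,0,255],[0,0,0.013,0,0,0,255],[0,-0.04,0,0,0,0,255],[0,-0.04,0,0,0,0,255],[0,-0.01,0,0,0,0,255]]'
python3 -m pendant '[[0.036,0,0.014,0,0,0,255],[0.036,0,0.014,0,0,0,255],[0.036,0,0.014,0,0,0,255],[0,0,0,0,0,0,255]]'
python3 - <<'E'
from h import *
from cell import grab_frame
f=grab_frame("scene"); np.savez("s3.npz",**f); cv2.imwrite("pics/s3.png",cv2.resize(f["img"][300:450,320:500,::-1],None,fx=4,fy=4,interpolation=cv2.INTER_CUBIC))
f=grab_frame("wrist"); np.savez("w3.npz",**f); cv2.imwrite("pics/w3.png",f["img"][:,:,::-1])
E
```

```text
t: 6.55
position: [441.5, -290.7, 130.7]
orientation: [-1.243, -1.171, 1.169]
contact_force: [-0.0, -0.4, 0.0]
gripper_width: 0.1
t: 6.95
position: [400.6, -174.3, 125.4]
orientation: [-1.229, -1.171, 1.17]
contact_force: [0.1, -1.8, -1.0]
gripper_width: 0.0
```

View pics/s3.png

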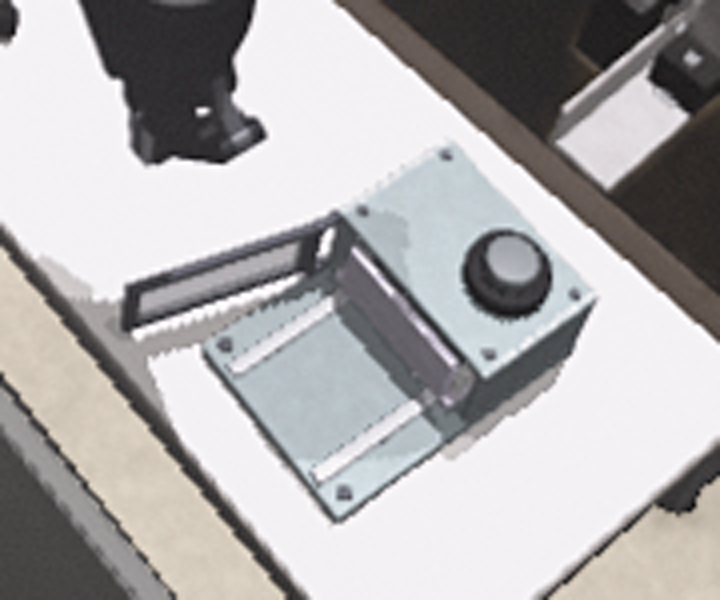

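View pics/w3.png

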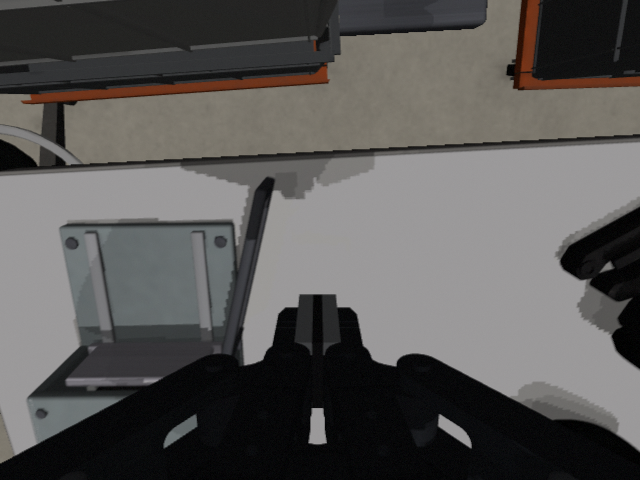

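The slide plate now stands at the mouth, (340–460, 250–390) in the crop, the nest is inside the hood, and the gate is still open. Next I work out the arc for the gate.

```bash
python3 -m pendant '[[0,0.03,0,0,0,0,255],[0,0.03,0,0,0,0,255],[0,0.024,0,0,0,0,255],[0,0,0,0,0,0,255]]'
python3 - <<'E'
import numpy as np
from cell import sense
yaw=-.052; R=np.array([[np.cos(yaw),-np.sin(yaw)],[np.sin(yaw),np.cos(yaw)]])
hinge=np.array([466.5,-234.5]); p=sense()["position"]; print(p)
prev=p[:2]
for th in [1.9,1.75,1.6,1.45,1.3,1.15,1,.85,.7,.55,.4,.25,.12,.0]:
    g=np.array([-np.sin(th),-np.cos(th)]); n=np.array([-np.cos(th),np.sin(th)])
    c=hinge+R@(75*g+(3+12*abs(n[0])+13.5*abs(n[1]))*n)
    d=R.T@(c-prev); print(th,c.round(1),"tx %.1f tz %.1f"%(d[1],-d[0])); prev=c
E
```

```text
t: 7.45
position: [402.0, -178.4, 39.5]
orientation: [-1.23, -1.166, 1.168]
contact_force: [1.4, 0.3, 0.4]
gripper_width: 0.2
[ 401.99196338 -178.42001572   39.49928531]
1.9 [ 404.2 -188.4] tx -9.8 tz -2.7
1.75 [ 397.7 -199.4] tx -11.3 tz 5.9
1.6 [ 393.1 -211.6] tx -12.5 tz 4.0
1.45 [ 390.5 -221.9] tx -10.3 tz 2.1
1.3 [ 389.1 -232. ] tx -10.2 tz 0.8
1.15 [ 389.3 -242.7] tx -10.6 tz -0.7
1 [ 391.  -253.6] tx -10.8 tz -2.3
0.85 [ 394.6 -264.5] tx -10.7 tz -4.1
0.7 [ 400. -275.] tx -10.2 tz -6.0
0.55 [ 407.3 -284.8] tx -9.4 tz -7.8
0.4 [ 416.4 -293.5] tx -8.2 tz -9.5
0.25 [ 427.  -300.8] tx -6.7 tz -11.0
0.12 [ 437.4 -305.6] tx -4.3 tz -10.6
0.0 [ 447.6 -308.6] tx -2.5 tz -10.4
```

```bash
python3 -m pendant '[[-0.0098,0,-0.0027,0,0,0,255],[-0.0057,0,0.003,0,0,0,255],[-0.0056,0,0.0029,0,0,0,255],[-0.0062,0,0.002,0,0,0,255],[-0.0063,0,0.002,0,0,0,255]]'
python3 -m pendant '[[-0.0103,0,0.0021,0,0,0,255],[-0.0102,0,0.0008,0,0,0,255],[-0.0106,0,-0.0007,0,0,0,255],[0,0,0,0,0,0,255]]'
python3 - <<'E'
from h import *
from cell import grab_frame
f=grab_frame("scene"); cv2.imwrite("pics/s4.png",cv2.resize(f["img"][300:450,320:500,::-1],None,fx=4,fy=4,interpolation=cv2.INTER_CUBIC))
E
```

```text
t: 7.95
position: [394.7, -212.7, 42.9]
orientation: [-1.236, -1.169, 1.168]
contact_force: [0.2, 1.9, -0.4]
gripper_width: -0.1
t: 8.35
position: [391.0, -244.8, 42.4]
orientation: [-1.237, -1.167, 1.168]
contact_force: [-0.6, 0.3, 0.6]
gripper_width: 0.2
```

View pics/s4.png

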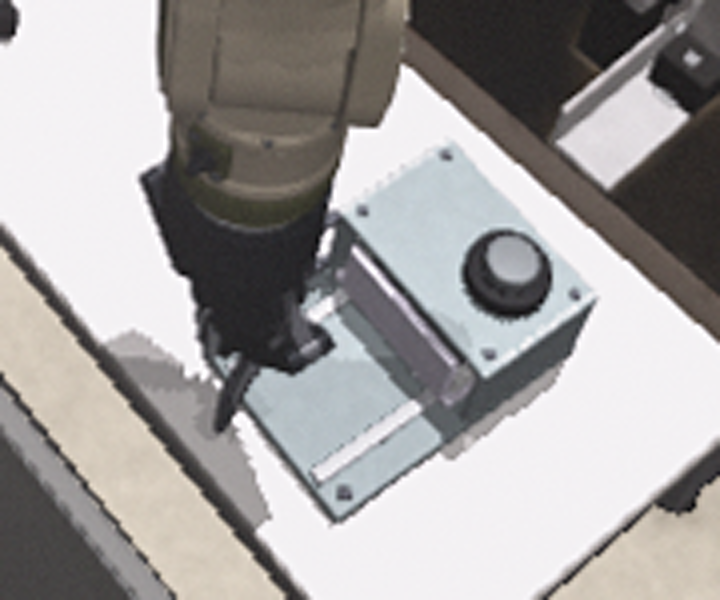

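The gate is swinging with the fingers; its free end is now at about (220,430) in the crop. I'll carry on round the arc.

```bash
python3 -m pendant '[[-0.0108,0,-0.0023,0,0,0,255],[-0.0107,0,-0.0041,0,0,0,255],[-0.0102,0,-0.006,0,0,0,255],[-0.0094,0,-0.0078,0,0,0,255],[-0.0082,0,-0.0095,0,0,0,255]]'
python3 -m pendant '[[-0.0067,0,-0.011,0,0,0,255],[-0.002,0,-0.0055,0,0,0,255],[-0.002,0,-0.005,0,0,0,255],[0,0,0,0,0,0,255]]'
python3 -m pendant '[[-0.001,0,-0.005,0,0,0,255],[0,0,-0.003,0,0,0,255],[0,0,0,0,0,0,255]]'
```

```text
t: 8.9
position: [418.3, -294.8, 42.2]
orientation: [-1.235, -1.168, 1.168]
contact_force: [-0.5, 0.8, -0.6]
gripper_width: 0.1
t: 9.3
position: [439.3, -306.0, 42.2]
orientation: [-1.235, -1.169, 1.169]
contact_force: [-0.4, -0.2, 0.5]
gripper_width: 0.1
t: 9.6
position: [446.9, -307.0, 42.4]
orientation: [-1.235, -1.169, 1.169]
contact_force: [0.2, 0.4, -0.1]
gripper_width: -0.2
```

```bash
python3 -m pendant '[[0,0,-0.002,0,0,0,255],[0,0,0,0,0,0,255]]';python3 -m pendant '[[0,0,-0.002,0,0,0,255],[0,0,0,0,0,0,255]]'
```

```text
t: 9.8
position: [448.7, -307.0, 42.3]
orientation: [-1.235, -1.169, 1.169]
contact_force: [-0.0, 0.5, 0.2]
gripper_width: -0.0
t: 10.0
position: [449.7, -307.0, 42.2]
orientation: [-1.233, -1.167, 1.169]
contact_force: [-4.6, 0.3, 3.2]
gripper_width: 0.3
```

```bash
python3 -m pendant '[[0,0,-0.002,0,0,0,255],[0,0,0,0,0,0,255]]';python3 -m pendant '[[0,0,-0.002,0,0,0,255],[0,0,0,0,0,0,255]]'
```

```text
t: 10.2
position: [449.8, -307.0, 42.1]
orientation: [-1.231, -1.164, 1.171]
contact_force: [-10.7, -0.4, 6.1]
gripper_width: -0.0
t: 10.4
position: [449.9, -306.9, 42.1]
orientation: [-1.229, -1.161, 1.172]
contact_force: [-15.8, -1.3, 10.8]
gripper_width: 0.1
```

The gate met its stop at tool x = 450 (predicted about 448, within tolerance). I'll back off, lift and check.

```bash
python3 -m pendant '[[0,0,0.012,0,0,0,255],[0,0,0.013,0,0,0,255],[0,-0.04,0,0,0,0,255],[0,-0.04,0,0,0,0,255],[0,-0.04,0,0,0,0,255]]'
python3 -m pendant '[[-0.02,0,0.04,0,0,0,255],[0,0,0.04,0,0,0,255],[0,0,0,0,0,0,255]]'
python3 - <<'E'
from h import *
from cell import grab_frame
f=grab_frame("scene"); np.savez("s5.npz",**f); cv2.imwrite("pics/s5.png",cv2.resize(f["img"][300:450,320:500,::-1],None,fx=4,fy=4,interpolation=cv2.INTER_CUBIC))
f=grab_frame("wrist"); np.savez("w5.npz",**f); cv2.imwrite("pics/w5.png",f["img"][:,:,::-1])
E
```

```text
t: 10.9
position: [429.0, -305.7, 163.4]
orientation: [-1.235, -1.169, 1.168]
contact_force: [1.0, -0.7, -0.4]
gripper_width: -0.0
t: 11.2
position: [344.8, -320.5, 162.2]
orientation: [-1.234, -1.166, 1.166]
contact_force: [0.6, 0.9, -0.7]
gripper_width: 0.1
```

View pics/s5.png

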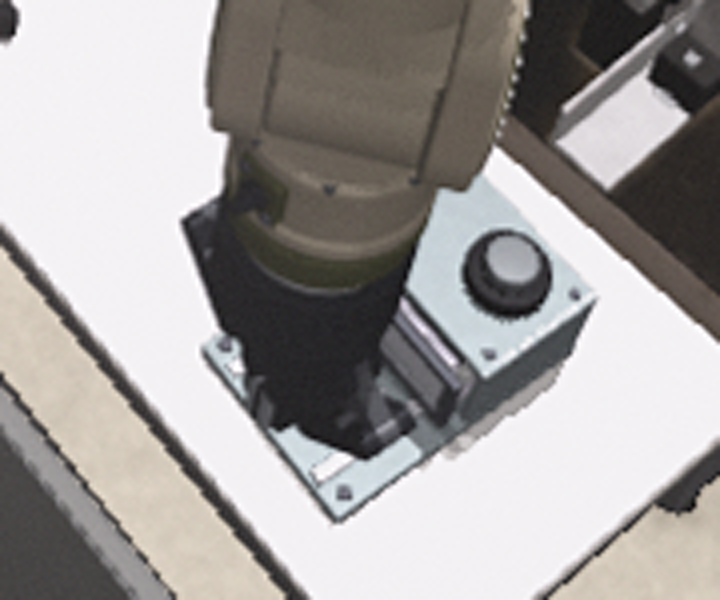

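View pics/w5.png

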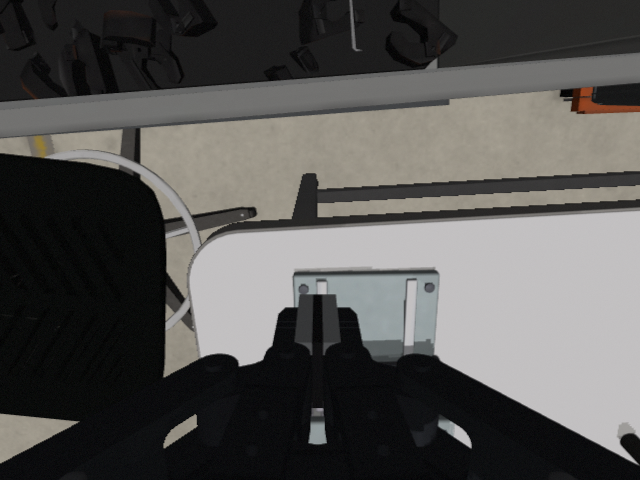

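```bash
python3 - <<'E'
from h import *
f=load("s5.npz"); yaw=-.052; R=np.array([[np.cos(yaw),-np.sin(yaw)],[np.sin(yaw),np.cos(yaw)]]); h=np.array([466.5,-234.5])
im=cv2.resize(f["img"][365:425,405:465,::-1],None,fx=10,fy=10,interpolation=cv2.INTER_CUBIC)
for th,c in ((0,(0,0,255)),(.1,(0,255,0)),(.2,(255,0,0))):
    g=np.array([-np.sin(th),-np.cos(th)]); n=np.array([-np.cos(th),np.sin(th)])
    for z in (64,18):
        u=proj(f,np.r_[h+R@(108*g+3*n),z]); print(th,z,u.round(1))
        cv2.circle(im,tuple(int(a) for a in (u-[405,365]+.5)*10),5,c,2)
cv2.imwrite("pics/s5z.png",im)
E
```

```text
0 64 [432.8 398.2]
0 18 [429.  407.7]
0.1 64 [428.3 400.8]
0.1 18 [424.7 410.2]
0.2 64 [423.5 402.9]
0.2 18 [420.1 412.3]
```

View pics/s5z.png

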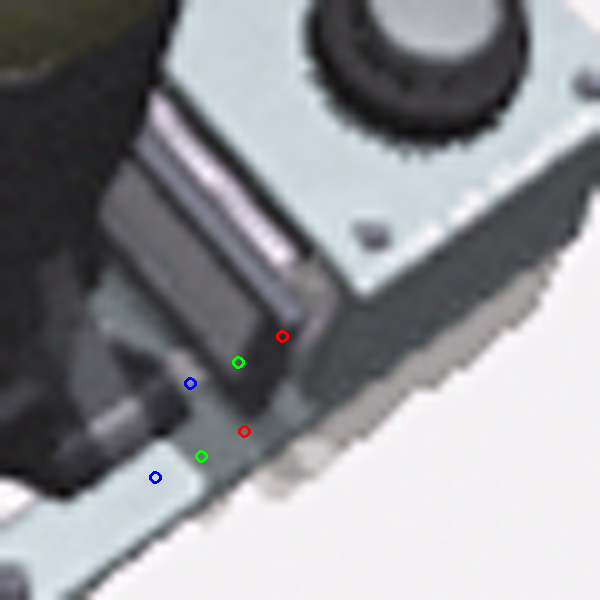

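The gate's free-end corners, at zoom pixels ~(295,325) and (250,415), fall on the predicted marks for angle 0, so the gate is shut. Now the button.

```bash
python3 -m pendant '[[0.004,0,-0.044,0,0,0,255],[0.004,0,-0.044,0,0,0,255],[0.004,0,-0.044,0,0,0,255],[0.003,0,-0.043,0,0,0,255],[0,0,0,0,0,0,255]]'
python3 -m pendant '[[0,0.03,0,0,0,0,255],[0,0.025,0,0,0,0,255],[0,0,0,0,0,0,255],[0,0,0,0,0,0,255]]'
```

```text
t: 11.8
position: [529.9, -315.7, 160.8]
orientation: [-1.235, -1.174, 1.171]
contact_force: [-0.6, 0.4, -0.1]
gripper_width: -0.0
t: 12.2
position: [523.9, -315.8, 107.1]
orientation: [-1.233, -1.169, 1.169]
contact_force: [0.6, 0.5, 0.6]
gripper_width: 0.5
```

Settled at (523.9, -315.8). I'll shift 3 mm back and press in small steps.

```bash
python3 -m pendant '[[0,0.005,0.003,0,0,0,255],[0,0.005,0,0,0,0,255],[0,0.003,0,0,0,0,255],[0,0,0,0,0,0,255]]'
python3 -m pendant '[[0,0.003,0,0,0,0,255],[0,0.003,0,0,0,0,255],[0,0,0,0,0,0,255]]'
python3 -m pendant '[[0,0.002,0,0,0,0,255],[0,0.002,0,0,0,0,255],[0,0,0,0,0,0,255]]'
```

```text
t: 12.6
position: [520.9, -316.1, 94.2]
orientation: [-1.235, -1.169, 1.168]
contact_force: [-0.0, -0.3, -0.4]
gripper_width: 0.0
t: 12.9
position: [521.4, -316.3, 88.3]
orientation: [-1.235, -1.169, 1.169]
contact_force: [-1.1, -0.3, 2.4]
gripper_width: 0.0
t: 13.2
position: [521.4, -316.3, 84.5]
orientation: [-1.235, -1.169, 1.169]
contact_force: [-0.7, -0.3, 4.5]
gripper_width: 0.1
```

```bash
python3 -m pendant '[[0,0.002,0,0,0,0,255],[0,0,0,0,0,0,255]]';python3 -m pendant '[[0,0.002,0,0,0,0,255],[0,0,0,0,0,0,255],[0,0,0,0,0,0,255]]'
```

```text
t: 13.4
position: [521.4, -316.4, 84.0]
orientation: [-1.236, -1.169, 1.169]
contact_force: [-2.3, 1.8, 11.4]
gripper_width: -0.1
t: 13.7
position: [521.5, -316.4, 83.8]
orientation: [-1.238, -1.169, 1.169]
contact_force: [-6.1, 4.0, 21.3]
gripper_width: 0.0
```

The button bottomed out at z = 84 (6 mm of travel) with 21 N on it. I'll let go, lift clear and check.

```bash
python3 -m pendant '[[0,-0.01,0,0,0,0,255],[0,-0.03,0,0,0,0,255],[0,-0.04,0,0,0,0,255],[0,-0.04,0,0,0,0,255],[0.04,-0.02,0,0,0,0,255]]'
python3 -m pendant '[[0.045,0,0.02,0,0,0,255],[0.045,0,0.02,0,0,0,255],[0.045,0,0.02,0,0,0,255],[0.03,0,0.02,0,0,0,255],[0,0,0,0,0,0,255]]'
python3 -m pendant '[[0,0,0,0,0,0,255],[0,0,0,0,0,0,255]]'
python3 - <<'E'
from h import *
from cell import grab_frame
f=grab_frame("scene"); np.savez("s6.npz",**f); P=pts(f)
b=((P[...,2]>84)&(P[...,0]>495)&(P[...,0]<545)&(P[...,1]<-290)&(P[...,1]>-340)); print("button",b.sum(),P[b].mean(0), np.median(P[b][:,2]))
cv2.imwrite("pics/s6.png",f["img"][:,:,::-1]); cv2.imwrite("pics/s6c.png",cv2.resize(f["img"][325:445,355:485,::-1],None,fx=5,fy=5,interpolation=cv2.INTER_CUBIC))
E
```

```text
t: 14.2
position: [524.4, -280.0, 223.1]
orientation: [-1.243, -1.166, 1.166]
contact_force: [1.0, 0.2, -1.4]
gripper_width: -0.2
t: 14.7
position: [449.3, -103.1, 220.0]
orientation: [-1.229, -1.171, 1.172]
contact_force: [1.0, 0.0, -0.3]
gripper_width: -0.1
t: 14.9
position: [453.1, -107.7, 220.2]
orientation: [-1.235, -1.169, 1.168]
contact_force: [-0.0, -0.1, -0.1]
gripper_width: -0.0
button 154 [ 518.78583073 -315.21040785   89.64093111] 89.74261520929733
```

View pics/s6.png

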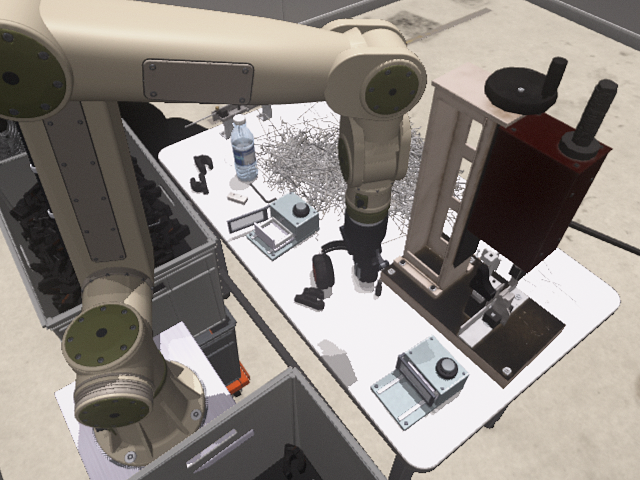

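View pics/s6c.png

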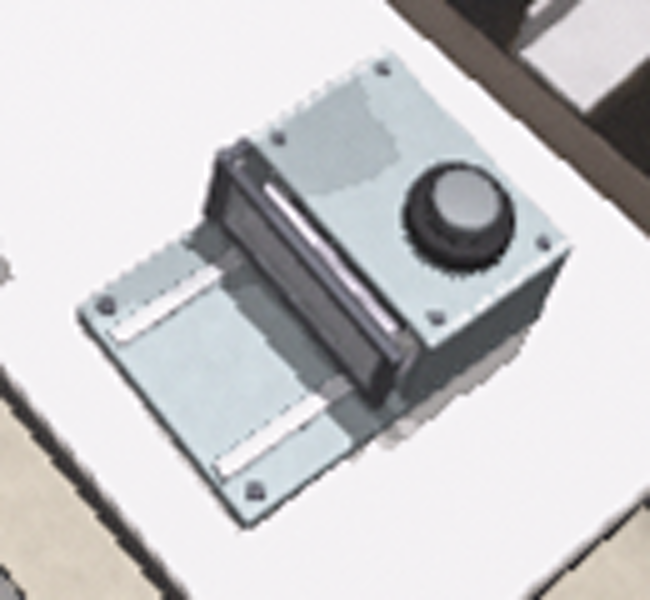

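The gate is parallel to the mouth from (230,150) to (390,390) in the crop, the slide plate is right behind it, and the button is up at z 89.7. The empty station (280,225), the clip (310,297) and the punch (378,287) are where they were, and the arm touches nothing. I'll hand the job in.

```bash
python3 - <<'E'
from cell import sign_off
print(sign_off())
E
```

```text
the job is handed in; nothing more can be done
None
```

I did the three steps on the loaded station in order, with the fingers shut and using only the tips, then handed in at about 15 s of the 56 s.

- **Slide:** pushed home until it stopped at tool x = 461 mm (predicted 460.5), with the force rising to 13 N in the push direction.
- **Gate:** swung shut until it stopped at tool x = 450 mm (predicted about 448), with the force rising to 16 N. Its free end lay within a pixel or two of where I predicted it for fully shut.
- **Button:** pressed down to z = 83.8 mm, 6 mm of travel with 21 N at the bottom, then released. It measured 89.7 mm afterwards, so it is back up.

In the last picture the empty station, the clip on the table and the punch stood where they were. The arm was clear of everything, with the contact force at about zero.

**Not checked:**
- Once the slide was home I could not see the clip in the closed hood. That it lies in its nest rests on the slow, smooth push; the tips never reached past the push plate.
- In the last picture the gripper partly hid the ear defenders, and I did not re-measure the bottle, hex key or gauge block. I never worked near any of them.

No check failed.

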